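# Balance a flanged tube across the stand's edge

## Robot

A 6-joint arm with a two-finger parallel gripper is mounted at the origin on the work surface. World frame = base frame: x ahead of the robot, y to its left, z up, the work surface at z = 0. Lengths are in m, angles in rad, forces in N, time in s.
With the tool pointing down it reaches from about 0.425 to 0.95 m from the base axis. Payload 14.7 kg.
Tool frame: the origin (TCP) lies midway between the tips of the shut fingers; the grasp point (between the pads) lies 19 mm behind it (grasp_offset is the z of the grasp point in the tool frame, in m); z points along the fingers, y is the line along which they close (so a half turn about z gives the same grasp; the last joint's range is limited). The gripper opens to 85 mm and grips with 20 to 120 N. Pads are 22 mm wide; open, the fingers measure 114 mm over their backs; the gripper's body (76 mm by 85 mm) begins 54 mm behind the grasp point. The pads swing forward as they close: fully open they stand 13 mm farther back than shut.
Start: joints at [1.242, 0.48, 1.596, -0, 1.065, -0.047], TCP at [0.181, 0.624, 0.199] pointing down, gripper open.
Joint ranges: [-2.75, 2.75], [-0.82, 2.05], [0.23, 2.67], [-1.56, 4.7], [0.09, 2.69], [-2.92, 2.92]. Speed limits (rad/s): [1.89, 1.89, 2.39, 3.01, 3.01, 3.01].

## Interface

Orientations are given as a 3x3 rotation matrix whose columns are the frame's x, y, z axes.
In Python, from workcell import * gives the robot as it stands. The module is installed in compiled form; this text tells all that it offers.
- The arm moves only by the tool drive_tool, never from a script. Its argument "motion" is a list that holds one entry, the list of rows, each a list of 7 numbers: the shift along the tool's x, y, z in units of 0.5 m (1.0 is 0.5 m), then the turn, a rotation vector about the tool's x, y, z in units of pi rad (1.0 is pi rad), then the opening, from 0 (shut) to 1 (fully open). In form: [[[x, y, z, wx, wy, wz, gripper], ...]]. A call has 1 to 20 rows; each row shifts and turns the commanded pose from where the row before left it, along the tool's axes as they then stand; what a row does not reach is not made up. A row lasts 1/12 s, in which the tool goes at most 41.7 mm and 7.16 degrees, less where a joint would pass 70% of its speed; a pose out of reach is approached as far as the arm can. A call with a number of a shift or a turn outside -1 to 1 is refused whole. A call with a gripper value outside its range is refused whole. The fingers move at their own pace and stop on an object; "grip_force" is the grip in N (left out, the last holds). Time passes only in rows, so rows that do not move let the fingers close. It gives the time, the measured TCP pose, the force, the opening and the grip force at its end, in the units of the state.
- get_obs(): the state, without advancing time (a new reading comes with each control period).
- grab_frame(name): name is "scene" or "top" or "wrist"; returns (picture, depth): 480x640x3 uint8, blue, green, red; 480x640 float32, m along the optical axis (not along the pixel's ray), 0 where there is no reading.
- camera_params(name): a dict with "K" (3x3 intrinsics, pixels), "pose" (4x4, takes a point from camera to world coordinates). Camera axes: x right, y down, z forward; pixel columns grow to the right and rows downward; lengths in m; the calibration is good to about 2 mm. A picture is of the moment at which its call begins: read the wrist's pose just before it. camera_params takes no time and is no camera call; for the wrist camera it gives the pose at the moment of the call.
- hand_in(): hands the job in; it is judged then, once.
Trained networks look in the newest picture that a camera, given by its name, has taken for a name from the list of things; names that differ only in an ending like _2 or _b are one class to them, and where a whole thing is asked for, a point or a joint stands for the part that bears it (a point fixed in the world has none). Each returns a list of dicts, best first, with "confidence" (0 to 1); they miss things now and then, are a little off and sometimes report something else, mostly with a low value. They report only what shows in the picture. A call takes as long as a camera call. They do not tell look-alikes from the thing itself.
- look_for(query, camera): "xyz" ([x, y, z] in m, in world coordinates, good to about 4 mm: the middle of the surface that is visible of it).
The state is a dict: "t": time; "q": joint angles; "dq": joint speeds; "joint_torque": joint torques, N m; "eef_pos": TCP position; "tcp_rot": TCP orientation; "contact_force": force on the tool from outside, world axes, zero at the start; "moment": the same for the moment, N m; "grip_width": opening from 0.0 (shut) to 1.0 (fully open); "finger_force": force on a finger pad.
Only numpy, scipy, OpenCV 4.12 (cv2) and the standard library are available. Lean on these libraries where they do the work, as an engineer would, in place of code of your own. Each camera call takes 0.05 s, during which the arm holds its last target. There are 200 camera calls.

## Task

Find the balance point of the flanged steel tube so that a lifting lug can be welded there: lift it out of its rack and lay it gently across the upright edge of the balancing stand, first with the middle of the tube over the edge, then work it along the edge lengthwise until it balances. Let go and leave it lying level and still on the edge alone, squarely across it and clear of both catch stops. Never press or drop it hard on the stand (stay below 40 N), and do not disturb the other things on the bench.

Things in the scene. Friction and masses are not known exactly. Their poses are not given: they have to be found in the camera images.
- bar: The workpiece: plain steel rectangular tube 360 mm long, 25 wide, 30 tall, flange plate on one end, 0.5 to 0.85 kg in all. Hidden slug: its centre of mass lies 10 to 70 mm from the tube's middle towards the flange, 15 mm above the underside. Origin: middle of the tube's underside; x along it towards the flange, y across, z up. It starts lying upright in the rack's saddles.
- flange: Square steel flange plate 60 x 60 x 6 mm welded square on the tube's end, part of the tube; it stands 15 mm above and below the tube and 17.5 mm beyond each side. Plate from x = 180 to 186 mm. Origin and axes the same as the tube's.
- rack: Fixed low steel rack: strip 300 x 50 mm with two saddle posts, each 30 mm long, 120 mm either side of the middle. Saddle floors 55 mm above the bench; cheeks 14 mm higher, 33 mm apart. Origin: centre of its underside, on the bench; x along it, z up. At the start the tube lies along its x, flange to +x, tube's middle up to 30 mm off the rack's.
- stand: Fixed balancing stand: base plate 240 x 70 x 10 mm carrying the upright edge in the middle and two lower catch stops. Origin: centre of its underside, on the bench; x along its length (the tube is to lie along x, either way round), y along the edge, z up.
- edge: The fulcrum of the stand: an upright flat steel strip, flat top 10 mm wide (along the stand's x) and 70 mm long (along y), top 70 mm above the bench. Origin: same point and axes as the stand's.
- stops: The two catch stops of the stand, steel strips 10 mm thick and 60 mm long, centred 85 mm either side of the edge, tops 62 mm above the bench, 8 mm lower than the edge; an unbalanced tube tips about 0.1 rad and its underside comes to rest on one of them. Origin: same point and axes as the stand's.
- pipe_offcut: Bystander: upright pipe offcut 90 mm across, 100 mm tall; origin centre of its underside.
- chip_hammer: Bystander: hammer 260 mm long lying flat; origin at its underside, x along it.
- wire_brush: Bystander: hand brush lying flat; origin at its underside, x along it.
- spray_can: Bystander: can 60 mm across, 190 mm tall; origin centre of its underside.
- angle_offcut: Bystander: steel block offcut 70 x 35 x 30 mm; origin centre of its underside.
- collar: Bystander: steel shaft collar 60 mm across, 18 mm tall; origin centre of its underside.
- wrench: Bystander: wrench lying flat; origin at its underside, x along it.
Mind the look-alikes: they are no part of the job. Leave any orange look-alike of the stand alone.

How it is judged:
By the outcome, as a careful person would: the job done as asked, in the order asked, and still so for the second after the job is handed in, with the robot touching nothing.
It also fails if it takes over 61 s, if anything falls off the work surface, if the arm or the gripper's body presses on something with over 40 N, if the wrist force passes 120 N, or if a joint passes its speed limit or range.

## Working session

There is one attempt and no reset: what is moved stays moved. The work goes in short steps, Python scripts to look and compute and a tool call to move; the robot and the scene stay as the last step left them, time stands still between calls to the robot, and variables do not carry over. Pictures are saved under pics/ and viewed, at most 10 in all, crops included, and the job is handed in when it is done.

Besides the shell and the picture viewer there is one more tool, called after "Call:" as name(argument=value, ...) on one line, values as JSON. drive_tool: Moves the arm, as the interface text tells. Shifts and turns lie within -1 to 1; 1 stands for 0.5 m of shift or pi rad of turn. Its arguments: {"type":"object","properties":{"motion":{"type":"array"},"grip_force":{"type":"number"}},"required":["motion"]}

```bash
mkdir -p pics; cat > h.py <<'E'
from workcell import *
import numpy as np, cv2
def pts(name):
    p=camera_params(name); im,d=grab_frame(name); K=np.array(p["K"]);T=np.array(p["pose"])
    v,u=np.mgrid[0:480,0:640]
    c=np.stack([(u-K[0,2])/K[0,0]*d,(v-K[1,2])/K[1,1]*d,d],-1)
    w=c@T[:3,:3].T+T[:3,3]; w[d==0]=np.nan
    return im,d,w
def px(name,X):
    p=camera_params(name);K=np.array(p["K"]);T=np.array(p["pose"])
    c=T[:3,:3].T@(np.array(X)-T[:3,3]); q=K@c; return (q[:2]/q[2]).round().astype(int)
E
python3 - <<'E'
from h import *
for n in ("top","scene"):
    im,d,w=pts(n); cv2.imwrite(f"pics/{n}0.png",im); np.save(f"{n}0.npy",w)
    for q in ("bar","flange","rack","stand","edge","stops"):
        print(n,q,[(np.round(r["xyz"],3).tolist(),round(r["confidence"],2),px(n,r["xyz"]).tolist()) for r in look_for(q,n)[:3]])
print(get_obs()["t"], get_obs()["contact_force"], get_obs()["tcp_rot"])
E
```

```text
top bar [([0.466, -0.063, 0.09], 0.88, [304, 263]), ([0.503, 0.102, 0.096], 0.54, [231, 245])]
top flange [([0.5, 0.1, 0.094], 0.48, [232, 246])]
top rack [([0.464, -0.058, 0.01], 0.88, [302, 266])]
top stand [([0.462, -0.573, 0.014], 0.92, [518, 272]), ([0.654, -0.033, 0.012], 0.71, [294, 188])]
top edge [([0.65, -0.035, 0.023], 0.9, [295, 188]), ([0.463, -0.567, 0.046], 0.78, [520, 271])]
top stops [([0.468, -0.647, 0.049], 0.78, [555, 270]), ([0.65, 0.044, 0.064], 0.52, [260, 184])]
scene bar [([0.474, -0.018, 0.081], 0.74, [354, 242]), ([0.505, 0.106, 0.077], 0.19, [366, 285])]
scene flange [([0.502, 0.107, 0.076], 0.84, [367, 285])]
scene rack [([0.48, -0.064, 0.008], 0.79, [343, 247])]
scene stand [([0.657, -0.022, 0.008], 0.88, [289, 282]), ([0.47, -0.562, 0.019], 0.55, [275, 128])]
scene edge [([0.655, -0.031, 0.044], 0.74, [288, 272]), ([0.471, -0.567, 0.042], 0.69, [274, 121])]
scene stops [([0.657, -0.105, 0.043], 0.9, [276, 251]), ([0.472, -0.499, 0.042], 0.73, [282, 135])]
0.7 [ 0.02106786 -0.65554112  0.04169931] [[-9.60560831e-01  2.78069935e-01 -2.65492698e-05]
 [ 2.78069936e-01  9.60560830e-01 -5.64412631e-05]
 [ 9.80757030e-06 -6.15978204e-05 -9.99999998e-01]]
```

View pics/top0.png

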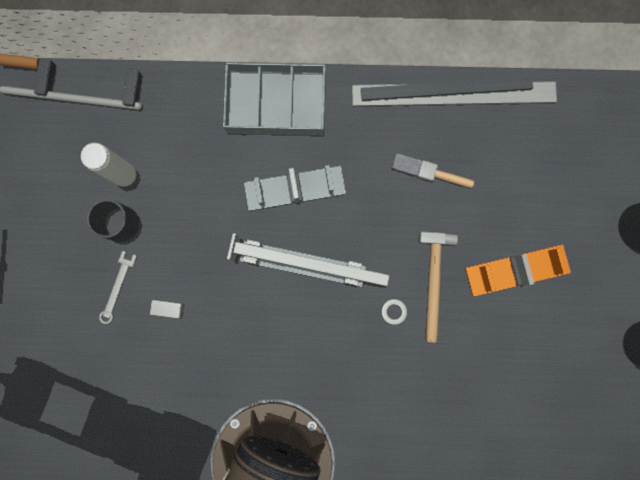

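```bash
python3 - <<'E'
from h import *
im=cv2.imread("pics/top0.png"); w=np.load("top0.npy")
cv2.imwrite("pics/crop0.png",cv2.resize(im[140:310,190:600],(800,332),interpolation=cv2.INTER_CUBIC))
X,Y,Z=w[...,0],w[...,1],w[...,2]
def fit(m):
    p=np.c_[X[m],Y[m]].astype(np.float32); r=cv2.minAreaRect(p); return len(p),np.round(r[0],4),np.round(r[1],4),round(r[2],2)
roi=(X>.38)&(X<.56)&(Y>-.30)&(Y<.15)
print("bar top",fit(roi&(Z>.078)&(Z<.092)),"flange",fit(roi&(Z>.094)&(Z<.112)), np.nanmedian(Z[roi&(Z>.078)&(Z<.092)]))
for n,r in (("A",(X>.58)&(X<.74)&(Y>-.17)&(Y<.11)),("B",(X>.38)&(X<.56)&(Y>-.72)&(Y<-.42))):
    print(n,"edge+stops",fit(r&(Z>.056)&(Z<.08)),"edge",fit(r&(Z>.0665)&(Z<.08)),"base",fit(r&(Z>.005)&(Z<.018)))
    m=r&(Z>.056)&(Z<.08); 
    y=np.round(Y[m],2); print([(float(k),int((y==k).sum()),float(np.median(X[m][y==k]).round(3)),float(np.median(Z[m][y==k]).round(3))) for k in np.unique(y)])
    print("colour BGR",im[r&(Z>.004)&(Z<.09)].mean(0))
# tall things
big=(Z>.11)&(np.hypot(X,Y)>.3)
n,l=cv2.connectedComponents(big.astype(np.uint8))
for i in range(1,n):
    m=l==i
    if m.sum()>40: print("tall",m.sum(),np.nanmedian(X[m]).round(3),np.nanmedian(Y[m]).round(3),np.nanmax(Z[m]).round(3))
E
```

```text
bar top (1754, array([ 0.4632, -0.0769]), array([0.3625, 0.0542]), 79.05) flange (77, array([0.4992, 0.1026]), array([0.0069, 0.0581]), 79.97) 0.08403971359566398
A edge+stops (343, array([ 0.6525, -0.0324]), array([0.0698, 0.1802]), 11.97) edge (111, array([ 0.6527, -0.0314]), array([0.0689, 0.1755]), 19.69) base (2143, array([ 0.6599, -0.0297]), array([0.2789, 0.1573]), 89.56)
[(-0.12, 58, 0.658, 0.06), (-0.11, 50, 0.682, 0.062), (-0.04, 46, 0.631, 0.068), (-0.03, 73, 0.662, 0.069), (-0.02, 12, 0.681, 0.068), (0.04, 13, 0.615, 0.061), (0.05, 73, 0.634, 0.061), (0.06, 18, 0.657, 0.06)]
colour BGR [157.18095561 157.92341579 149.98170112]
B edge+stops (458, array([ 0.4666, -0.5731]), array([0.0697, 0.1814]), 13.58) edge (133, array([ 0.4664, -0.5729]), array([0.0696, 0.167 ]), 18.88) base (1913, array([ 0.471 , -0.5676]), array([0.2949, 0.1785]), 89.5)
[(-0.67, 4, 0.464, 0.06), (-0.66, 59, 0.475, 0.061), (-0.65, 65, 0.499, 0.061), (-0.64, 3, 0.513, 0.06), (-0.59, 4, 0.437, 0.068), (-0.58, 71, 0.447, 0.068), (-0.57, 100, 0.473, 0.067), (-0.56, 28, 0.492, 0.067), (-0.5, 30, 0.427, 0.062), (-0.49, 76, 0.447, 0.061), (-0.48, 18, 0.465, 0.062)]
colour BGR [ 63.35125786 119.68427673 175.66006289]
tall 958 0.672 0.378 0.196
```

View pics/crop0.png

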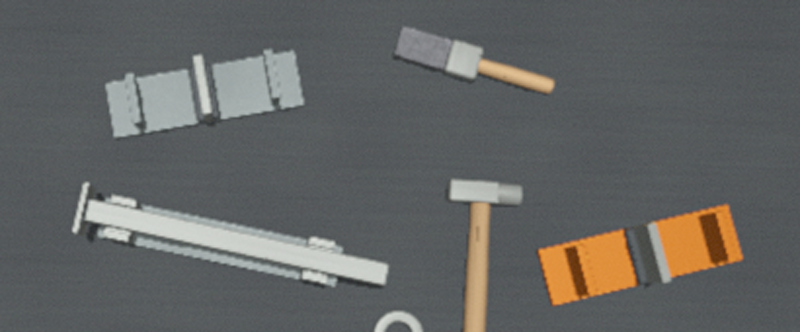

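Stand candidates are the grey one at pixel (295,188) and the orange one at (518,272). The grey one is meant: orange is the look-alike, and grey has a 70 mm edge and 61 mm stops. The tube is at (305,262) with its flange at (233,246), on the +y end. The crop confirms both.

```bash
cat >> h.py <<'E'
from scipy.spatial.transform import Rotation as R
from scipy.linalg import logm
def plan(pos,yaw,n,roll=None):
    """body twist per row (tool units) to tool-down pose with tool x at yaw (deg)"""
    o=get_obs(); A=np.eye(4);A[:3,:3]=o["tcp_rot"];A[:3,3]=o["eef_pos"]
    c,s=np.cos(np.radians(yaw)),np.sin(np.radians(yaw))
    B=np.eye(4);B[:3,:3]=np.array([[c,s,0],[s,-c,0],[0,0,-1]]);B[:3,3]=pos
    L=np.real(logm(np.linalg.inv(A)@B))/n
    w=np.array([L[2,1],L[0,2],L[1,0]])
    return np.round(np.r_[L[:3,3]/.5,w/np.pi],4)
E
python3 - <<'E'
from h import *
w=np.load("top0.npy"); X,Y,Z=w[...,0],w[...,1],w[...,2]
c,s=np.cos(np.radians(79)),np.sin(np.radians(79))
u=(X-.4643)*c+(Y+.077)*s; v=-(X-.4643)*s+(Y+.077)*c
m=(abs(u)<.172)&(abs(v)<.03)&(Z>.078)&(Z<.092)
k=np.polyfit(u[m],v[m],1); print("bar slope deg",np.degrees(k[0]),"v0",k[1],"width",np.ptp(v[m]))
e=(abs(v)<.012)&(Z>.07)&(abs(u)<.22); print("u range",np.nanmin(u[e]),np.nanmax(u[e]))
b=(X>.6)&(X<.8)&(Y<-.22)&(Y>-.5)&(Z>.008); print("brush",np.nanmax(Z[b]),Y[b].max(),Y[b].min())
print(plan([.472,-.038,.22],79,20))
E
```

```text
bar slope deg 0.2761431511677014 v0 -0.001370904289635579 width 0.02636885619061088
u range -0.18135953567106416 0.18655759889321719
brush 0.027463637594037804 -0.24518781070330842 -0.46593143625500233
[-0.0787 -0.0106 -0.0021 -0.      0.      0.0236]
```

Call:
drive_tool(motion=[[[-0.0787,-0.0106,-0.0021,0,0,0.0236,1],[-0.0787,-0.0106,-0.0021,0,0,0.0236,1],[-0.0787,-0.0106,-0.0021,0,0,0.0236,1],[-0.0787,-0.0106,-0.0021,0,0,0.0236,1],[-0.0787,-0.0106,-0.0021,0,0,0.0236,1],[-0.0787,-0.0106,-0.0021,0,0,0.0236,1],[-0.0787,-0.0106,-0.0021,0,0,0.0236,1],[-0.0787,-0.0106,-0.0021,0,0,0.0236,1],[-0.0787,-0.0106,-0.0021,0,0,0.0236,1],[-0.0787,-0.0106,-0.0021,0,0,0.0236,1],[-0.0787,-0.0106,-0.0021,0,0,0.0236,1],[-0.0787,-0.0106,-0.0021,0,0,0.0236,1],[-0.0787,-0.0106,-0.0021,0,0,0.0236,1],[-0.0787,-0.0106,-0.0021,0,0,0.0236,1],[-0.0787,-0.0106,-0.0021,0,0,0.0236,1],[-0.0787,-0.0106,-0.0021,0,0,0.0236,1],[-0.0787,-0.0106,-0.0021,0,0,0.0236,1],[-0.0787,-0.0106,-0.0021,0,0,0.0236,1],[-0.0787,-0.0106,-0.0021,0,0,0.0236,1],[-0.0787,-0.0106,-0.0021,0,0,0.0236,1]]], grip_force=100)

```text
t: 2.37
eef_pos: [0.4959, -0.0288, 0.2204]
tcp_rot: [[0.196, 0.981, 0.001], [0.981, -0.196, -0.0], [0.0, 0.001, -1.0]]
contact_force: [1.1, 0.2, -0.0]
grip_width: 0.998
finger_force: 0.0
```

```bash
python3 - <<'E'
from h import *
print(np.round(camera_params("wrist")["pose"],3).tolist())
im,d,w=pts("wrist"); cv2.imwrite("pics/w1.png",im); np.save("w1.npy",w)
X,Y,Z=w[...,0],w[...,1],w[...,2]
a=np.radians(79.3);c,s=np.cos(a),np.sin(a);c0=(.4656,-.0773)
u=(X-c0[0])*c+(Y-c0[1])*s; v=-(X-c0[0])*s+(Y-c0[1])*c
m=(u>-.16)&(u<.172)&(abs(v)<.03)&(Z>.078)&(Z<.092)
print(m.sum(), "z",np.median(Z[m]),"u",u[m].min(),u[m].max())
b=np.round(u[m]*50)/50
E_=[(k,(v[m][b==k].min()+v[m][b==k].max())/2,np.ptp(v[m][b==k])) for k in np.unique(b)]
E_=np.array(E_);print(E_.round(4).tolist()); print("slope",np.degrees(np.polyfit(E_[1:-1,0],E_[1:-1,1],1)[0]))
f=(abs(v)<.02)&(u>.15)&(u<.21); f&=(Z>.092)&(Z<.11); print("flange u",f.sum(),(u[f].min(),u[f].max()) if f.any() else None)
o=get_obs();print(o["eef_pos"],o["contact_force"],o["moment"],o["t"])
E
```

```text
[[0.98, -0.189, -0.058, 0.51], [-0.197, -0.935, -0.294, 0.047], [0.001, 0.299, -0.954, 0.397], [0.0, 0.0, 0.0, 1.0]]
11793 z 0.08635985645499644 u -0.1599490208816479 0.17197821140811786
[[-0.16, -0.0001, 0.025], [-0.14, -0.0002, 0.0249], [-0.12, -0.0001, 0.0245], [-0.1, -0.0002, 0.025], [-0.08, -0.0004, 0.025], [-0.06, -0.0001, 0.0247], [-0.04, -0.0004, 0.0248], [-0.02, -0.0005, 0.025], [0.0, -0.0003, 0.0248], [0.02, -0.0006, 0.0249], [0.04, -0.0006, 0.025], [0.06, -0.0006, 0.0249], [0.08, -0.0007, 0.0251], [0.1, -0.0006, 0.0248], [0.12, -0.0007, 0.0251], [0.14, -0.0008, 0.0251], [0.16, -0.0009, 0.025], [0.18, -0.0011, 0.0246]]
slope -0.1331506622510762
flange u 747 (np.float64(0.179739927763556), np.float64(0.186280797933377))
[ 0.49391161 -0.03422508  0.22046455] [-0.23211618 -5.12395823 -0.33545166] [-0.16844072 -0.00115836 -0.04878634] 2.4167
```

View pics/w1.png

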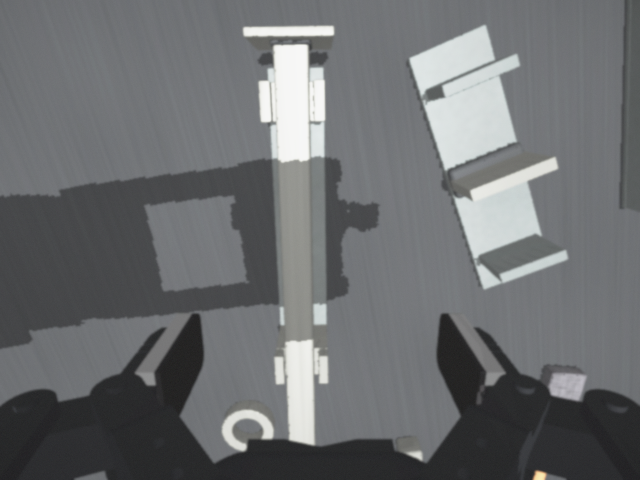

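```bash
python3 - <<'E'
from h import *
w=np.load("w1.npy"); X,Y,Z=w[...,0],w[...,1],w[...,2]
r=(X>.58)&(X<.74)&(Y>-.17)&(Y<.11)
a=np.radians(102);c,s=np.cos(a),np.sin(a)
u=(X-.6525)*c+(Y+.0324)*s; v=-(X-.6525)*s+(Y+.0324)*c
for n,lo,hi,zl,zh in (("edge",-.03,.03,.066,.08),("s+",.06,.11,.058,.067),("s-",-.11,-.06,.058,.067)):
    m=r&(u>lo)&(u<hi)&(Z>zl)&(Z<zh)
    q=cv2.minAreaRect(np.c_[u[m],v[m]].astype(np.float32)); print(n,m.sum(),np.round(q[0],4),np.round(q[1],4),round(q[2],2),np.median(Z[m]).round(4))
o=get_obs();print(o["eef_pos"],o["t"]); print(plan([.4735,-.0381,.10],79.2,8))
E
```

```text
edge 1275 [-0.0009 -0.0011] [0.0706 0.0111] 89.39 0.0714
s+ 1125 [ 0.0841 -0.0019] [0.0604 0.0102] 89.25 0.0635
s- 906 [-0.0856  0.0002] [0.0602 0.0115] 88.42 0.0632
[ 0.49391161 -0.03422508  0.22046455] 2.4167
[-0.0019 -0.0048  0.0301 -0.      0.0001 -0.0007]
```

Call:
drive_tool(motion=[[[-0.0019,-0.0085,0.03,0,0,-0.0007,1],[-0.0019,-0.0085,0.03,0,0,-0.0007,1],[-0.0019,-0.0085,0.03,0,0,-0.0007,1],[-0.0019,-0.0085,0.03,0,0,-0.0007,1],[-0.0019,-0.0025,0.03,0,0,-0.0007,1],[-0.0019,-0.0015,0.03,0,0,-0.0007,1],[-0.0019,0,0.03,0,0,-0.0007,1],[-0.0019,0,0.03,0,0,-0.0007,1],[0,0,0,0,0,0,1],[0,0,0,0,0,0,1]]])

```text
t: 3.25
eef_pos: [0.4755, -0.0307, 0.1]
tcp_rot: [[0.175, 0.984, -0.001], [0.984, -0.175, 0.0], [-0.0, -0.001, -1.0]]
contact_force: [0.5, -0.1, 0.6]
grip_width: 0.996
finger_force: 0.0
```

```bash
python3 - <<'E'
from h import *
o=get_obs();print(o["eef_pos"],o["t"],o["contact_force"],o["moment"]); print(plan([.4735,-.0381,.058],79.2,6))
E
```

```text
[ 0.47549404 -0.03068532  0.10003156] 3.25 [ 0.47835548 -0.07416941  0.6418757 ] [-0.00392733 -0.00715924  0.05950589]
[-0.0026 -0.0002  0.014  -0.0001  0.      0.0006]
```

Call:
drive_tool(motion=[[[-0.0026,-0.0003,0.014,0,0,0.0006,1],[-0.0026,-0.0003,0.014,0,0,0.0006,1],[-0.0026,-0.0003,0.014,0,0,0.0006,1],[-0.0026,-0.0003,0.014,0,0,0.0006,1],[-0.0026,-0.0003,0.014,0,0,0.0006,1],[-0.0026,-0.0003,0.014,0,0,0.0006,1],[0,0,0,0,0,0,1],[0,0,0,0,0,0,0.3],[0,0,0,0,0,0,0],[0,0,0,0,0,0,0],[0,0,0,0,0,0,0],[0,0,0,0,0,0,0],[0,0,0,0,0,0,0],[0,0,0,0,0,0,0],[0,0,0,0,0,0,0],[0,0,0,0,0,0,0]]], grip_force=100)

```text
t: 4.58
eef_pos: [0.4736, -0.0382, 0.0582]
tcp_rot: [[0.186, 0.982, 0.0], [0.982, -0.186, -0.0], [0.0, 0.0, -1.0]]
contact_force: [0.4, -0.7, 0.4]
grip_width: -0.001
finger_force: 0.0
```

```bash
python3 - <<'E'
from h import *
im,d,w=pts("wrist"); cv2.imwrite("pics/w2.png",im)
o=get_obs();print(o["grip_width"],o["finger_force"],o["eef_pos"])
E
```

```text
0.0005229285034267493 0.0 [ 0.47360901 -0.03823275  0.05822522]
```

View pics/w2.png

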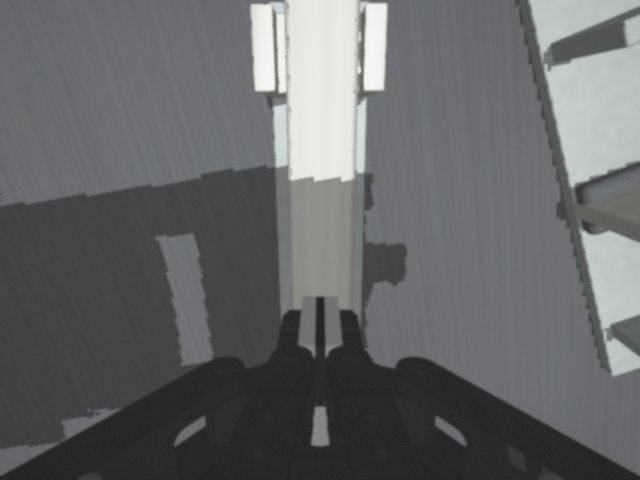

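```bash
python3 - <<'E'
from h import *
im,d,w=pts("wrist"); 
for v,u in ((300,312),(305,335),(320,310),(345,335),(315,290),(250,320),(150,320),(250,345),(435,320),(50,262)): print(v,u,im[v,u],d[v,u].round(4),w[v,u].round(4))
print(camera_params("wrist")["K"], np.round(camera_params("wrist")["pose"],3).tolist())
o=get_obs(); print({k:np.round(v,3) for k,v in o.items()})
for q in ("bar","rack"): print([(np.round(r["xyz"],3).tolist(),r["confidence"]) for r in look_for(q,"wrist")[:2]])
E
```

```text
300 312 [114 113 114] 0.1488 [ 0.4725 -0.0264  0.099 ]
305 335 [114 113 114] 0.1449 [ 0.4807 -0.0279  0.1031]
320 310 [113 113 113] 0.1344 [ 0.4721 -0.0263  0.114 ]
345 335 [124 124 124] 0.12 [ 0.4797 -0.0279  0.1292]
315 290 [41 40 40] 0.1455 [ 0.464  -0.0286  0.1035]
250 320 [138 143 141] 0.1558 [ 0.4783 -0.0119  0.0868]
150 320 [231 234 234] 0.1445 [0.4853 0.0253 0.0868]
250 345 [134 138 138] 0.1554 [ 0.4877 -0.0135  0.0871]
435 320 [128 132 132] 0.1819 [ 0.4618 -0.0983  0.0871]
50 262 [239 242 241] 0.15 [0.4707 0.0638 0.07  ]
[[403.1943482    0.         319.78950429]
 [  0.         403.1943482  240.63416967]
 [  0.           0.           1.        ]] [[0.982, -0.179, -0.055, 0.487], [-0.187, -0.937, -0.294, 0.037], [0.001, 0.299, -0.954, 0.234], [0.0, 0.0, 0.0, 1.0]]
{'t': np.float64(4.683), 'q': array([-0.144,  0.454,  2.118, -0.   ,  0.57 ,  0.043]), 'dq': array([ 0.   , -0.001, -0.   , -0.   , -0.001, -0.001]), 'joint_torque': array([ 6.0000e-03, -7.3852e+01, -2.4494e+01,  0.0000e+00,  1.0000e-03,
        0.0000e+00]), 'eef_pos': array([ 0.474, -0.038,  0.058]), 'tcp_rot': array([[ 0.186,  0.982,  0.   ],
       [ 0.982, -0.186, -0.   ],
       [-0.   ,  0.   , -1.   ]]), 'contact_force': array([-0.196, -0.004, -0.171]), 'moment': array([ 0.029,  0.026, -0.029]), 'finger_force': np.float64(0.0), 'grip_width': np.float64(-0.001)}
[([0.484, 0.027, 0.087], 0.75), ([0.61, 0.038, 0.033], 0.72)]
[([0.475, 0.05, 0.057], 0.61)]
```

The fingers shut above the tube. In w2 their tips, near pixel (320,297), measure z≈0.097 while the TCP reads 0.058, so the real tips sit about 39 mm above the reported TCP. The tube is undisturbed. I'll open, go 44 mm lower, and regrip.

Call:
drive_tool(motion=[[[0,0,0,0,0,0,1],[0,0,0,0,0,0,1],[0,0,0,0,0,0,1],[0,0,0,0,0,0,1],[0,0,0,0,0,0,1],[0,0,0,0,0,0,1],[0,0,0.011,0,0,0,1],[0,0,0.011,0,0,0,1],[0,0,0.011,0,0,0,1],[0,0,0.011,0,0,0,1]]])

```text
t: 5.62
eef_pos: [0.4734, -0.0382, 0.0354]
tcp_rot: [[0.186, 0.982, -0.0], [0.982, -0.186, 0.0], [-0.0, -0.0, -1.0]]
contact_force: [0.4, 1.2, 0.5]
grip_width: 0.999
finger_force: 0.0
```

```bash
python3 - <<'E'
from h import *
im,d,w=pts("wrist"); cv2.imwrite("pics/w3.png",im)
o=get_obs();print(o["grip_width"],o["contact_force"],o["eef_pos"])
dd=d.copy(); 
for r in range(200,480,20): print(r,[float(w[r,c,2].round(3)) for c in range(150,500,20)])
E
```

```text
1.0025809652398472 [-0.99485915 -0.15383169 -0.85197708] [ 0.47284611 -0.03815407  0.03460349]
200 [0.001, 0.003, 0.001, 0.002, 0.002, 0.001, 0.0, 0.086, 0.087, 0.088, 0.086, 0.001, 0.001, 0.001, 0.003, 0.0, 0.002, 0.001]
220 [0.002, 0.002, 0.001, 0.002, 0.001, 0.003, 0.002, 0.087, 0.086, 0.087, 0.087, 0.001, 0.002, 0.002, 0.0, 0.001, 0.002, 0.003]
240 [0.002, 0.001, 0.001, 0.0, 0.002, 0.001, 0.0, 0.086, 0.086, 0.086, 0.087, 0.002, 0.0, 0.001, 0.001, 0.001, 0.002, 0.002]
260 [0.002, 0.002, 0.002, 0.002, 0.001, 0.002, 0.002, 0.087, 0.087, 0.087, 0.087, 0.001, 0.001, 0.001, 0.001, 0.002, 0.001, 0.002]
280 [0.001, 0.0, 0.003, 0.001, 0.002, 0.002, 0.001, 0.087, 0.088, 0.087, 0.088, 0.002, 0.0, 0.001, 0.002, 0.002, 0.002, 0.002]
300 [0.002, 0.001, 0.002, 0.002, 0.001, 0.001, 0.001, 0.086, 0.088, 0.086, 0.087, 0.001, 0.001, 0.002, 0.002, 0.001, 0.002, 0.002]
320 [0.002, 0.001, 0.092, 0.001, 0.001, 0.001, 0.001, 0.086, 0.086, 0.086, 0.086, 0.003, 0.001, 0.001, 0.003, 0.092, 0.003, 0.001]
340 [0.097, 0.103, 0.094, 0.002, 0.002, 0.002, 0.001, 0.086, 0.087, 0.087, 0.087, 0.002, 0.001, 0.001, 0.001, 0.095, 0.103, 0.097]
360 [0.114, 0.112, 0.096, 0.0, 0.002, 0.0, 0.002, 0.086, 0.087, 0.087, 0.087, 0.001, 0.001, 0.002, 0.0, 0.097, 0.113, 0.114]
380 [0.12, 0.113, 0.098, 0.002, 0.001, 0.002, 0.001, 0.086, 0.086, 0.087, 0.087, -0.0, 0.003, 0.001, 0.001, 0.1, 0.114, 0.12]
400 [0.131, 0.115, 0.001, 0.001, 0.001, 0.003, 0.001, 0.086, 0.087, 0.087, 0.086, 0.002, 0.002, -0.0, 0.002, 0.002, 0.116, 0.132]
420 [0.144, 0.144, 0.002, 0.002, 0.001, 0.001, 0.002, 0.085, 0.087, 0.086, 0.085, 0.002, 0.001, 0.002, 0.001, 0.001, 0.143, 0.144]
440 [0.149, 0.149, 0.15, 0.001, 0.002, 0.143, 0.142, 0.142, 0.086, 0.086, 0.142, 0.142, 0.142, 0.001, 0.001, 0.149, 0.15, 0.15]
460 [0.153, 0.154, 0.154, 0.154, 0.148, 0.148, 0.149, 0.148, 0.148, 0.148, 0.149, 0.148, 0.149, 0.148, 0.155, 0.154, 0.155, 0.155]
```

View pics/w3.png

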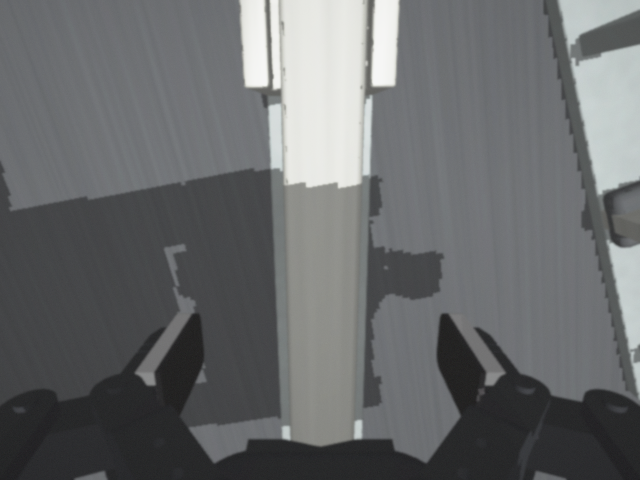

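Call:
drive_tool(motion=[[[0,0,0.011,0,0,0,1],[0,0,0.011,0,0,0,1],[0,0,0.011,0,0,0,1],[0,0,0.008,0,0,0,1],[0,0,0,0,0,0,1],[0,0,0,0,0,0,0.35],[0,0,0,0,0,0,0],[0,0,0,0,0,0,0],[0,0,0,0,0,0,0],[0,0,0,0,0,0,0],[0,0,0,0,0,0,0],[0,0,0,0,0,0,0],[0,0,0,0,0,0,0],[0,0,0,0,0,0,0]]], grip_force=100)

```text
t: 6.83
eef_pos: [0.4739, -0.0383, 0.0162]
tcp_rot: [[0.186, 0.982, 0.001], [0.982, -0.186, -0.0], [0.0, 0.001, -1.0]]
contact_force: [-1.8, -0.2, 8.7]
grip_width: 0.279
finger_force: 98.3
```

Call:
drive_tool(motion=[[[0,0,-0.004,0,0,0,0],[0,0,-0.01,0,0,0,0],[0,0,-0.015,0,0,0,0],[0,0,-0.02,0,0,0,0],[0,0,-0.02,0,0,0,0],[0,0,-0.02,0,0,0,0],[0,0,-0.015,0,0,0,0],[0,0,-0.012,0,0,0,0],[0,0,-0.004,0,0,0,0],[0,0,0,0,0,0,0],[0,0,0,0,0,0,0],[0,0,0,0,0,0,0],[0,0,0,0,0,0,0],[0,0,0,0,0,0,0]]])

```text
t: 8.0
eef_pos: [0.4733, -0.0382, 0.0753]
tcp_rot: [[0.186, 0.982, -0.001], [0.982, -0.186, 0.0], [-0.0, -0.001, -1.0]]
contact_force: [0.5, 0.6, -4.7]
grip_width: 0.281
finger_force: 98.3
```

```bash
python3 - <<'E'
from h import *
f=[];mm=[]
for i in range(5):
    o=get_obs(); 
    if i<1: im,d,w=pts("wrist"); np.save("w4.npy",w)
    else: grab_frame("wrist")
    f.append(o["contact_force"]);mm.append(o["moment"])
print(np.round(f,2).tolist()); print(np.round(mm,3).tolist())
F=np.mean(f,0);M=np.mean(mm,0)
c=np.cross(F,M)/(F@F); print("r",c.round(4),"along tool x",(o["tcp_rot"].T@c).round(4), "F",F)
X,Y,Z=w[...,0],w[...,1],w[...,2]
t=o["tcp_rot"].T; P=(w-o["eef_pos"])@t.T   # tool frame pts
m=(P[...,0]>.02)&(P[...,0]<.13)&(abs(P[...,1])<.02)&(P[...,2]<-.05)&(P[...,2]>-.09)
k=np.polyfit(P[...,0][m],P[...,2][m],1); print("bar top z in tool",k,"pitch deg",np.degrees(k[0]))
k=np.polyfit(P[...,0][m],P[...,1][m],1); print("lat",k,np.degrees(k[0]))
fl=(abs(P[...,1])<.02)&(P[...,0]>.12)&(P[...,0]<.16)&(P[...,2]<k[1]-.078)
print("flange u",P[...,0][fl].min() if fl.any() else None,P[...,0][fl].max() if fl.any() else None)
print(o["eef_pos"],o["t"]); print(plan(o["eef_pos"]+[0,0,.0],101.2,8))
E
```

```text
[[0.53, 0.62, -4.69], [-0.25, 0.8, -5.95], [-0.66, -0.26, -5.41], [0.33, 0.91, -5.3], [0.15, 0.03, -6.57]]
[[0.09, 0.03, -0.031], [0.111, -0.068, -0.027], [0.055, -0.035, -0.04], [0.05, 0.026, 0.059], [0.085, 0.002, 0.017]]
r [-0.0017 -0.0139 -0.001 ] along tool x [-0.014  0.001  0.001] F [ 0.02028953  0.41858645 -5.58476197]
bar top z in tool [-0.00104938 -0.0699485 ] pitch deg -0.060124955470744985
lat [ 0.00119197 -0.00073947] 0.06829459917961042
flange u None None
[ 0.4734957  -0.03824169  0.07555047] 8.2
[ 0.     -0.      0.     -0.     -0.     -0.0152]
```

```bash
python3 - <<'E'
from h import *
print(plan([.6459,.0062,.0755],101.2,14))
E
```

```text
[ 0.0063  0.0248  0.     -0.     -0.     -0.0087]
```

Call:
drive_tool(motion=[[[0.0032,0.0124,0,0,0,-0.0044,0],[0.0063,0.0248,0,0,0,-0.0087,0],[0.0063,0.0248,0,0,0,-0.0087,0],[0.0063,0.0248,0,0,0,-0.0087,0],[0.0063,0.0248,0,0,0,-0.0087,0],[0.0063,0.0248,0,0,0,-0.0087,0],[0.0063,0.0248,0,0,0,-0.0087,0],[0.0063,0.0248,0,0,0,-0.0087,0],[0.0063,0.0248,0,0,0,-0.0087,0],[0.0063,0.0248,0,0,0,-0.0087,0],[0.0063,0.0248,0,0,0,-0.0087,0],[0.0063,0.0248,0,0,0,-0.0087,0],[0.0063,0.0248,0,0,0,-0.0087,0],[0.0063,0.0248,0,0,0,-0.0087,0],[0.0032,0.0124,0,0,0,-0.0044,0],[0,0,0,0,0,0,0],[0,0,0,0,0,0,0],[0,0,0,0,0,0,0],[0,0,0,0,0,0,0]]])

```text
t: 9.83
eef_pos: [0.6457, 0.0038, 0.0756]
tcp_rot: [[-0.194, 0.981, -0.001], [0.981, 0.194, -0.0], [0.0, -0.001, -1.0]]
contact_force: [-0.3, -0.0, -6.0]
grip_width: 0.28
finger_force: 98.6
```

```bash
cat > com.py <<'E'
from h import *
import sys
f=[];mm=[]
for i in range(int(sys.argv[1])):
    if i==0: im,d,w=pts("wrist"); np.save("w5.npy",w)
    else: grab_frame("wrist")
    o=get_obs(); f.append(o["contact_force"]);mm.append(o["moment"])
F=np.mean(f,0);M=np.mean(mm,0);t=o["tcp_rot"].T;se=np.std(mm,0)/len(mm)**.5
print("F",F.round(2),"M tool",(t@M).round(4),"se",se.round(4),"x_com rel grip",((t@M)[1]/-(t@F)[2]).round(4),"pos",o["eef_pos"].round(4),"yaw",np.degrees(np.arctan2(o["tcp_rot"][1,0],o["tcp_rot"][0,0])).round(2),"t",o["t"].round(2))
E
python3 com.py 25
python3 - <<'E'
from h import *
o=get_obs();w=np.load("w5.npy");P=(w-o["eef_pos"])@o["tcp_rot"]
m=(P[...,0]>.02)&(P[...,0]<.13)&(abs(P[...,1])<.02)&(P[...,2]<-.05)&(P[...,2]>-.09)
k=np.polyfit(P[...,0][m],P[...,2][m],1); print("top z",k[1],"pitch deg",np.degrees(k[0]))
fl=(abs(P[...,1])>.015)&(abs(P[...,1])<.028)&(P[...,0]>.12)&(P[...,0]<.17)&(P[...,2]<-.03)&(P[...,2]>-.1)
print("flange",fl.sum(),np.percentile(P[...,0][fl],[1,50,99]) if fl.any() else 0)
# stand features in tool frame
X,Y,Z=w[...,0],w[...,1],w[...,2]
a=np.radians(101.2);c,s=np.cos(a),np.sin(a)
u=(X-.6537)*c+(Y+.0330)*s; v=-(X-.6537)*s+(Y+.0330)*c
for n,lo,hi,zl,zh in (("edge",-.03,.03,.066,.08),("s+",.06,.11,.058,.067),("s-",-.11,-.06,.058,.067)):
    m=(abs(v)<.05)&(u>lo)&(u<hi)&(Z>zl)&(Z<zh)
    if m.sum()>50: print(n,m.sum(),"u",np.percentile(u[m],[1,99]).round(4),"v",v[m].min().round(4),v[m].max().round(4),np.median(Z[m]).round(4), "slope",np.degrees(np.polyfit(v[m],u[m],1)[0]).round(2))
print(plan([.6459,.0062,.0362],101.2,8))
E
```

```text
top z -0.07007960790582272 pitch deg -0.041042804176026224
flange 0 0
s+ 756 u [0.08 0.09] v -0.0299 0.0303 0.0634 slope -0.25
[ 0.0006 -0.      0.0099  0.     -0.     -0.    ]Traceback (most recent call last):
  File "com.py", line 9, in <module>
    print("F",F.round(2),"M tool",(t@M).round(4),"se",se.round(4),"x_com rel grip",((t@M)[1]/-(t@F)[2]).round(4),"pos",o["eef_pos"].round(4),"yaw",np.degrees(np.arctan2(o["tcp_rot"][1,0],o["tcp_rot"][0,0])).round(2),"t",o["t"].round(2))
                                                                                                                                                                                                                            ^^^^^^^^^^^^
AttributeError: 'float' object has no attribute 'round'
```

```bash
sed -i 's/,o\["t"\].round(2)/,o["t"]/' com.py; python3 com.py 25
```

```text
F [-0.    0.02 -5.66] M tool [-0.0066  0.092  -0.0036] se [0.0058 0.006  0.0058] x_com rel grip -0.0163 pos [0.6466 0.004  0.0757] yaw 101.2 t 12.3333
```

Call:
drive_tool(motion=[[[0.0007,0,0.005,0,0,0,0],[0.0007,0,0.01,0,0,0,0],[0.0007,0,0.014,0,0,0,0],[0.0007,0,0.014,0,0,0,0],[0.0006,0,0.014,0,0,0,0],[0.0006,0,0.01,0,0,0,0],[0.0006,0,0.008,0,0,0,0],[0,0,0.004,0,0,0,0],[0,0,0,0,0,0,0],[0,0,0,0,0,0,0],[0,0,0,0,0,0,0]]])

```text
t: 13.25
eef_pos: [0.6463, 0.0062, 0.0365]
tcp_rot: [[-0.194, 0.981, 0.0], [0.981, 0.194, -0.0], [-0.0, 0.0, -1.0]]
contact_force: [0.4, 0.4, -5.7]
grip_width: 0.282
finger_force: 98.6
```

Call:
drive_tool(motion=[[[0,0,0.003,0,0,0,0],[0,0,0.003,0,0,0,0],[0,0,0.002,0,0,0,0],[0,0,0,0,0,0,0],[0,0,0,0,0,0,0]]])

```text
t: 13.67
eef_pos: [0.646, 0.0063, 0.0321]
tcp_rot: [[-0.194, 0.981, -0.0], [0.981, 0.194, 0.0], [0.0, -0.0, -1.0]]
contact_force: [0.2, 0.1, -4.9]
grip_width: 0.281
finger_force: 98.6
```

Call:
drive_tool(motion=[[[0,0,0.001,0,0,0,0],[0,0,0,0,0,0,0],[0,0,0,0,0,0,0]]])

```text
t: 13.92
eef_pos: [0.6461, 0.0063, 0.0317]
tcp_rot: [[-0.194, 0.981, 0.0], [0.981, 0.194, -0.0], [-0.0, 0.0, -1.0]]
contact_force: [0.2, 0.6, -6.5]
grip_width: 0.283
finger_force: 98.6
```

Call:
drive_tool(motion=[[[0,0,0.001,0,0,0,0],[0,0,0,0,0,0,0],[0,0,0,0,0,0,0]]])

```text
t: 14.17
eef_pos: [0.6462, 0.0063, 0.0312]
tcp_rot: [[-0.194, 0.981, 0.0], [0.981, 0.194, -0.0], [-0.0, 0.0, -1.0]]
contact_force: [0.3, 0.3, -4.9]
grip_width: 0.28
finger_force: 98.9
```

Call:
drive_tool(motion=[[[0,0,0.001,0,0,0,0],[0,0,0,0,0,0,0],[0,0,0,0,0,0,0]]])

```text
t: 14.42
eef_pos: [0.6462, 0.0063, 0.0311]
tcp_rot: [[-0.194, 0.981, 0.0], [0.981, 0.194, -0.0], [-0.0, 0.0, -1.0]]
contact_force: [-3.1, 0.9, 4.4]
grip_width: 0.284
finger_force: 100.0
```

Call:
drive_tool(motion=[[[0,0,0.0006,0,0,0,0],[0,0,0,0,0,0,0],[0,0,0,0,0,0,0]]])

```text
t: 14.67
eef_pos: [0.6462, 0.0064, 0.031]
tcp_rot: [[-0.194, 0.981, 0.0], [0.981, 0.194, 0.0], [-0.0, 0.0, -1.0]]
contact_force: [-3.8, 1.3, 8.8]
grip_width: 0.278
finger_force: 100.7
```

Middle laid on the edge: contact is about 14 N, well under 40 N. Next I'll ease the pressure and slide it 23.5 mm along, keeping light contact.

Call:
drive_tool(motion=[[[0,0,-0.0009,0,0,0,0],[0,0,0,0,0,0,0],[-0.002,0,0,0,0,0,0],[-0.003,0,0,0,0,0,0],[-0.004,0,0,0,0,0,0],[-0.004,0,0,0,0,0,0],[-0.004,0,0,0,0,0,0],[-0.004,0,0,0,0,0,0],[-0.004,0,0,0,0,0,0],[-0.003,0,0,0,0,0,0],[0,0,0,0,0,0,0],[0,0,0,0,0,0,0]]])

```text
t: 15.67
eef_pos: [0.6492, -0.0071, 0.0312]
tcp_rot: [[-0.194, 0.981, 0.001], [0.981, 0.194, 0.0], [0.0, 0.001, -1.0]]
contact_force: [-1.1, 4.2, 4.3]
grip_width: 0.285
finger_force: 100.1
```

Call:
drive_tool(motion=[[[0,0,-0.0005,0,0,0,0],[-0.003,0,0,0,0,0,0],[-0.004,0,0,0,0,0,0],[-0.005,0,0,0,0,0,0],[-0.004,0,0,0,0,0,0],[-0.003,0,0,0,0,0,0],[-0.001,0,0,0,0,0,0],[0,0,0,0,0,0,0],[0,0,0,0,0,0,0]]])

```text
t: 16.42
eef_pos: [0.6509, -0.0171, 0.0312]
tcp_rot: [[-0.194, 0.981, 0.0], [0.981, 0.194, 0.0], [0.0, 0.0, -1.0]]
contact_force: [-0.7, 5.1, 3.9]
grip_width: 0.279
finger_force: 99.7
```

```bash
python3 com.py 8
```

```text
F [-0.84  4.82  4.02] M tool [-3.240e-02  7.731e-01  7.000e-04] se [0.0075 0.0079 0.0092] x_com rel grip 0.1924 pos [ 0.6508 -0.0171  0.0312] yaw 101.2 t 16.8167
```

Call:
drive_tool(motion=[[[0,0,-0.0006,0,0,0,0],[0,0,0,0,0,0,0],[0,0,0,0,0,0,0],[0,0,0,0,0,0,0]]])

```text
t: 17.15
eef_pos: [0.6507, -0.0173, 0.0312]
tcp_rot: [[-0.194, 0.981, -0.0], [0.981, 0.194, -0.0], [-0.0, -0.0, -1.0]]
contact_force: [1.1, 2.9, -2.7]
grip_width: 0.278
finger_force: 99.2
```

Call:
drive_tool(motion=[[[0,0,0,0,0,0,0],[0,0,0,0,0,0,0],[0,0,0,0,0,0,0],[0,0,0,0,0,0,0]]], grip_force=20)

```text
t: 17.48
eef_pos: [0.6506, -0.0174, 0.0312]
tcp_rot: [[-0.194, 0.981, -0.0], [0.981, 0.194, -0.0], [-0.0, -0.0, -1.0]]
contact_force: [0.5, -0.0, -5.9]
grip_width: 0.279
finger_force: 99.1
```

```bash
python3 com.py 6
```

```text
F [-0.01  0.08 -5.38] M tool [-0.032   0.0623  0.0156] se [0.0079 0.0211 0.011 ] x_com rel grip -0.0116 pos [ 0.6505 -0.0173  0.0313] yaw 101.19 t 17.7833
```

Call:
drive_tool(motion=[[[0,0,0.0005,0,0,0,0],[0,0,0,0,0,0,0],[0,0,0,0,0,0,0],[0,0,0,0,0,0,0],[0,0,0,0,0,0,0]]], grip_force=20)

```text
t: 18.2
eef_pos: [0.6506, -0.0173, 0.0312]
tcp_rot: [[-0.194, 0.981, -0.0], [0.981, 0.194, -0.0], [0.0, -0.0, -1.0]]
contact_force: [-3.0, 0.8, -0.9]
grip_width: 0.279
finger_force: 99.2
```

Call:
drive_tool(motion=[[[0,0,0,0,0,0,0.28],[0,0,0,0,0,0,0.29],[0,0,0,0,0,0,0.3],[0,0,0,0,0,0,0.31],[0,0,0,0,0,0,0.32],[0,0,0,0,0,0,0.33],[0,0,0,0,0,0,0.34],[0,0,0,0,0,0,0.34],[0,0,0,0,0,0,0.34]]], grip_force=20)

```text
t: 18.95
eef_pos: [0.6508, -0.0172, 0.0312]
tcp_rot: [[-0.194, 0.981, 0.0], [0.981, 0.194, -0.0], [-0.0, 0.0, -1.0]]
contact_force: [-0.2, 0.1, -0.6]
grip_width: 0.339
finger_force: 0.0
```

```bash
python3 com.py 1; python3 - <<'E'
from h import *
o=get_obs();w=np.load("w5.npy");P=(w-o["eef_pos"])@o["tcp_rot"]
m=(P[...,0]>.02)&(P[...,0]<.13)&(abs(P[...,1])<.02)&(P[...,2]<-.05)&(P[...,2]>-.09)
k=np.polyfit(P[...,0][m],P[...,2][m],1); print("top z",k[1],"pitch deg",np.degrees(k[0]),"grip",o["grip_width"],o["finger_force"])
E
```

```text
F [-0.    0.18 -0.11] M tool [ 0.0058 -0.0217  0.0008] se [0. 0. 0.] x_com rel grip 0.1989 pos [ 0.6507 -0.0173  0.0311] yaw 101.2 t 19.0
top z -0.07023353629398638 pitch deg 0.07110314549574637 grip 0.34192359888835794 0.0
```

Call:
drive_tool(motion=[[[0,0,0,0,0,0,0.45],[0,0,0,0,0,0,0.6],[0,0,0,0,0,0,0.7],[0,0,0,0,0,0,0.7],[0,0,0,0,0,0,0.7],[0,0,-0.005,0,0,0,0.7],[0,0,-0.01,0,0,0,0.7],[0,0,-0.02,0,0,0,0.7],[0,0,-0.03,0,0,0,0.7],[0,0,-0.04,0,0,0,0.7],[0,0,-0.04,0,0,0,0.7],[0,0,-0.04,0,0,0,0.7],[0,0,-0.04,0,0,0,0.7],[0,0,-0.04,0,0,0,0.7],[0,0,-0.03,0,0,0,0.7],[0,0,-0.01,0,0,0,0.7],[0,0,0,0,0,0,0.7],[0,0,0,0,0,0,0.7]]])

```text
t: 20.5
eef_pos: [0.6505, -0.0173, 0.1836]
tcp_rot: [[-0.194, 0.981, 0.0], [0.981, 0.194, -0.0], [-0.0, 0.0, -1.0]]
contact_force: [-0.8, 0.2, -0.6]
grip_width: 0.7
finger_force: 0.0
```

```bash
python3 - <<'E'
from h import *
im,d,w=pts("wrist"); cv2.imwrite("pics/w6.png",im)
X,Y,Z=w[...,0],w[...,1],w[...,2]
a=np.radians(101.2);c,s=np.cos(a),np.sin(a)
u=(X-.6537)*c+(Y+.0330)*s; v=-(X-.6537)*s+(Y+.0330)*c
m=(u>-.2)&(u<.15)&(abs(v)<.02)&(Z>.085)&(Z<.125)
k=np.polyfit(u[m],Z[m],1);k2=np.polyfit(u[m],v[m],1); print(m.sum(),"Z at edge",k[1],"pitch deg",np.degrees(k[0]),"yaw err",np.degrees(k2[0]),"v",k2[1],"u",u[m].min(),u[m].max())
f=(abs(v)>.016)&(abs(v)<.028)&(Z>.07)&(Z<.125)&(u>.1)&(u<.2);print("flange u",np.percentile(u[f],[2,50,98]) if f.any() else 0)
print(get_obs()["t"],get_obs()["eef_pos"])
E
```

```text
16177 Z at edge 0.10135266828712991 pitch deg -0.0689041358000652 yaw err -0.0765906064542726 v 0.00017527309568634482 u -0.1598873822360608 0.14999176508325482
flange u [0.15593622 0.15627876 0.1566247 ]
20.55 [ 0.65018764 -0.01722244  0.18292455]
```

View pics/w6.png

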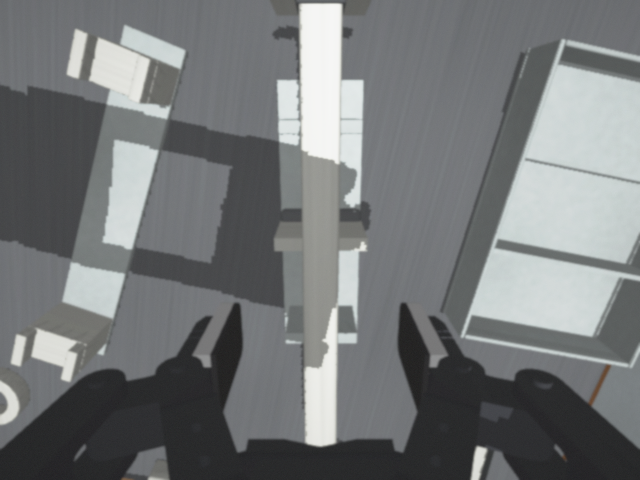

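The tube lies level (pitch -0.07°) and square across the edge at pixel (320,235). It is clear of both stops, and the open gripper is well above it. Handing in.

```bash
python3 -c "
from workcell import *
print(hand_in())"
```

```text
the job is handed in; nothing more can be done
None
```

The tube was left balanced level and square on the grey stand's edge alone, with the edge about 24 mm from the tube's middle towards the flange, and I handed the job in at about 20.6 s; the hand-in returned no verdict.

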